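# Move the reed to the fresh diffuser bottle

## Task

The clear glass reed diffuser is used up: draw its reed out and put it down through the narrow neck of the open amber bottle until its foot stands on the bottom and it stays in the neck by itself. Lower it, do not let it drop, because the oil would splash. Keep both bottles standing where they are and leave the corked green bottle and the other things on the sideboard alone.

Things in the scene. Friction and masses are not known exactly. Their poses are not given: they have to be found in the camera images.
- reed: the reed: a pale straw-coloured rigid round stick, 9 mm thick, 200 mm long, 12 g, both ends alike. At the start it stands in the clear bottle, foot on the inner floor, leaning about 5 degrees in the neck, with about 90 mm showing above the lip. Origin at the centre of its foot (lower end), z along the stick to its top
- reed_top (a point): the centre of the reed's top end, 200 mm along its z axis from the foot
- clear_bottle: the used-up diffuser: a loose round bottle of colourless glass with a blank cream label band, 220 g, 64 mm wide, 115 mm high. Bore 12 mm in diameter from 81 to 106 mm above its underside, then a flared lip, 23 mm inside and 29 mm outside at the top. Inside the body 57 mm wide, inner floor 8 mm above its underside. Origin at the centre of its underside, z up its axis
- amber_bottle: the fresh diffuser: a loose bottle of amber glass, open, of exactly the same shape and size as the clear one (115 mm high, bore 12 mm, inner floor 8 mm above its underside), 300 g. Origin at the centre of its underside, z up its axis
- amber_bottle_mouth (a point): the centre of the amber bottle's mouth, level with the top of its lip, 115 mm above its underside on the axis
- green_bottle: another bottle of the same shape in green glass, still corked (129 mm high with the cork), to be left alone. Origin at the centre of its underside
- cork: the amber bottle's cork, a tapered stopper 21 mm wide and 22 mm high, standing on the table near the amber bottle, to be left alone. Origin at the centre of its underside
- dish: a white ceramic bowl, 90 mm wide, 32 mm high, to be left alone. Origin at the centre of its underside
- wood_box: a round lidded wooden box, 84 mm wide, 44 mm high, to be left alone. Origin at the centre of its underside
Mind the look-alikes: they are no part of the job. Of the things that look like the amber_bottle, take the one that is nearest to the robot's base at the start.

How it is judged:
On the way:
1. the reed is drawn out of the clear bottle: its foot is above that bottle's lip (z of reed in the frame of clear_bottle above 0.115 m), for 0.1 s.
At the end, for the whole second after the job is handed in: the reed stands at rest inside the amber bottle, its foot within 6 mm of the inner floor and leaning less than 14 degrees in the neck; the amber and clear bottles stand upright within 30 mm of where they stood, the green bottle within 20 mm (z of reed in the frame of amber_bottle between 0.003 and 0.014 m and horizontal distance between reed and amber_bottle below 0.024 m and angle between reed's own z axis and vertical below 0.25 rad and linear speed of reed below 0.02 m/s and angle between each of amber_bottle, clear_bottle's own z axis and vertical below 0.05 rad and distance of each of amber_bottle, clear_bottle from where it was at the start of the episode below 0.03 m and distance of green_bottle from where it was at the start of the episode below 0.02 m); the robot touches nothing.
It fails at once if the reed is dropped (falls freely faster than 0.6 m/s, about 18 mm of fall) (linear speed of reed above 0.6 m/s and contact force between reed and the fingers below 0.05 N).
It fails at once if the amber or the clear bottle is tipped by more than 17 degrees (angle between any of amber_bottle, clear_bottle's own z axis and vertical above 0.3 rad).
It fails at once if the green bottle, the cork, the dish or the wooden box is pushed more than 20 mm (distance of any of green_bottle, cork, dish, wood_box from where it was at the start of the episode above 0.02 m).
It also fails if it takes over 45 s, if anything falls off the work surface, if the arm or the gripper's body presses on something with over 40 N, if the wrist force passes 120 N, or if a joint passes its speed limit or range.

## Robot

A 7-joint arm with a two-finger parallel gripper is mounted at the origin on the work surface. World frame = base frame: x ahead of the robot, y to its left, z up, the work surface at z = 0. Lengths are in m, angles in rad, forces in N, time in s.
With the tool pointing down it reaches from about 0.4 to 0.9 m from the base axis. Payload 5.6 kg.
Tool frame: the origin (TCP) lies midway between the tips of the shut fingers; the grasp point (between the pads) lies 19 mm behind it (r.grip_point_offset is the distance from the TCP to the grasp point, in m); z points along the fingers, y is the line along which they close (so a half turn about z gives the same grasp; the last joint's range is limited). The gripper opens to 92 mm and grips with 3 to 60 N. Pads are 20 mm wide; open, the fingers measure 128 mm over their backs; the gripper's body (75 mm by 189 mm) begins 69 mm behind the grasp point.
Start: joints at [1.129, 0.468, -0.012, 1.603, 0.006, 1.071, -0.056], TCP at [0.252, -0.599, 0.215] pointing down, gripper open.
Joint ranges: [-2.53, 2.53], [-0.31, 2.02], [-1.57, 1.55], [0.28, 2.44], [-1.29, 4.43], [0.15, 1.84], [-2.92, 2.92]. Speed limits (rad/s): [2.57, 2.57, 3.14, 3.14, 3.14, 3.14, 3.14].

## Interface

Orientations are given as a 3x3 rotation matrix whose columns are the frame's x, y, z axes.
In Python, from workcell import r gives the robot as it stands. The module is installed in compiled form; this text tells all that it offers.
- The arm moves only by the tool arm_command, never from a script. Its argument "steps" is one flat list of numbers, 5 for each row, row after row: the opening in per cent of the stroke, from 0 (shut) to 100 (fully open), then the shift along the tool's x, y, z in mm, then the turn about the tool's z in rad. In form: [gripper, tx, ty, tz, turn, gripper, tx, ty, tz, turn, ...]. A call has 1 to 10 rows; each row shifts and turns the commanded pose from where the row before left it, along the tool's axes as they then stand; what a row does not reach is not made up. A row lasts 1/10 s, in which the tool goes at most 50 mm and 8.59 degrees, less where a joint would pass 70% of its speed; a pose out of reach is approached as far as the arm can. A call is refused whole if a number of a shift passes 50 or a number of a turn 0.15, either way. A call with a gripper value outside its range is refused whole. The fingers move at their own pace and stop on an object; "squeeze" is the grip in N (left out, the last holds). Time passes only in rows, so rows that do not move let the fingers close. It gives the time, the measured TCP pose, the force, the opening and the grip force at its end, in the units of the state.
- r.state(): the state, without advancing time (a new reading comes with each control period).
- r.capture(name): name is "scene" or "top"; returns the picture (400x640x3 uint8, blue, green, red); there is no depth.
- r.camera_params(name): a dict with "fx", "fy", "cx", "cy" (pixels), "rvec" (rotation vector, rad) and "tvec" (3), from world to camera coordinates, as OpenCV has them. Camera axes: x right, y down, z forward; pixel columns grow to the right and rows downward; lengths in m; the calibration is good to about 2 mm. A picture is of the moment at which its call begins. camera_params takes no time and is no camera call.
- r.sign_off(): hands the job in; it is judged then, once.
The state is a dict: "t": time; "q": joint angles; "qvel": joint speeds; "joint_torque": joint torques, N m; "ee_pos": TCP position; "ee_rot": TCP orientation; "force": force on the tool from outside, world axes, zero at the start; "ft_torque": the same for the moment, N m; "finger_gap": finger opening in m; "grasp_force": force on a finger pad.
Only numpy, scipy, OpenCV 4.12 (cv2) and the standard library are available. Lean on these libraries where they do the work, as an engineer would, in place of code of your own. Each camera call takes 0.05 s, during which the arm holds its last target. There are 200 camera calls.

## Working session

There is one attempt and no reset: what is moved stays moved. The work goes in short steps, Python scripts to look and compute and a tool call to move; the robot and the scene stay as the last step left them, time stands still between calls to the robot, and variables do not carry over. Pictures are saved under pics/ and viewed, at most 10 in all, crops included, and the job is handed in when it is done.

Besides the shell and the picture viewer there is one more tool, called in YAML: its name, and indented under it one key for each argument. arm_command: Moves the arm, as the interface text tells. Its arguments: {"type":"object","properties":{"steps":{"type":"array","items":{"type":"number"}},"squeeze":{"type":"number"}},"required":["steps"]}

```bash
mkdir -p pics; python3 - <<'E'
from workcell import r
import cv2
for n in("scene","top"):
    cv2.imwrite(f"pics/{n}0.png",r.capture(n)); print(n,r.camera_params(n))
s=r.state();print(s)
E
```

```text
scene {'fx': 474.7991847814436, 'fy': 474.7991847814436, 'cx': 327.65569276455625, 'cy': 201.51110581914645, 'rvec': array([ 1.56188493,  1.97541205, -0.82376137]), 'tvec': array([ 0.14037064, -0.26072763,  1.52163368])}
top {'fx': 372.1568283797248, 'fy': 372.1568283797248, 'cx': 313.52250577201403, 'cy': 206.12445801606822, 'rvec': array([ 2.14852972, -2.21220267,  0.0693787 ]), 'tvec': array([0.01783523, 0.52973094, 1.13009417])}
{'t': 0.1, 'q': array([ 1.12897204,  0.46828065, -0.01162404,  1.60350965,  0.00597789,
        1.07140947, -0.05632489]), 'qvel': array([-8.68614613e-05, -1.34728606e-03,  5.15407636e-04, -1.26758388e-03,
        2.39868018e-03,  2.83488908e-05,  2.56640643e-04]), 'joint_torque': array([ 1.25266779e-03, -5.21645951e+01, -1.20655575e-02, -2.44366926e+01,
       -5.67300827e-02,  1.40949385e-02,  3.33240916e-05]), 'ee_pos': array([ 0.25217237, -0.59852726,  0.21375016]), 'ee_rot': array([[ 9.21549674e-01,  3.88259868e-01, -6.88293658e-04],
       [ 3.88260469e-01, -9.21548593e-01,  1.41371912e-03],
       [-8.54056538e-05, -1.57004961e-03, -9.99998764e-01]]), 'force': array([-0.20014532, -0.23996814, -0.77359555]), 'ft_torque': array([ 0.04516887,  0.00066133, -0.01118183]), 'grasp_force': 0.0, 'finger_gap': 0.09193932074592227}
```

View pics/scene0.png

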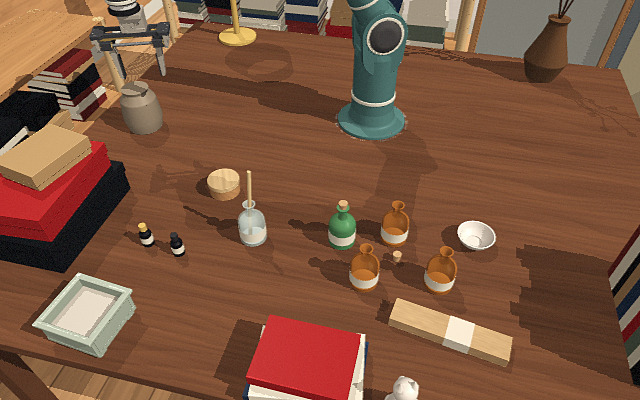

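View pics/top0.png

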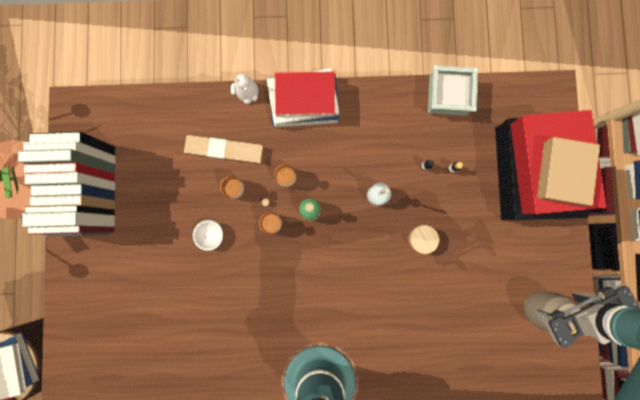

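The scene view shows the clear bottle with the reed at about (250,215). Three bottles could be taken for the amber one, at scene pixels (396,222), (365,268) and (440,271); in the top view they are at (270,224), (285,177) and (232,187). The base is at top (320,380), so the nearest is scene (396,222) / top (270,224). The green corked bottle is at scene (342,225). I'll check this in a close crop.

```bash
python3 - <<'E'
import cv2,numpy as np
s=cv2.imread("pics/scene0.png");t=cv2.imread("pics/top0.png")
c=lambda im,x,y,w=50,h=50:cv2.resize(im[y:y+h,x:x+w],(400,300) if 0 else (400,400*h//w),interpolation=cv2.INTER_CUBIC)
a=np.hstack([c(s,228,165,64,48),c(s,372,195,64,48)]);b=np.hstack([c(t,350,170,64,48),c(t,240,200,64,48)])
cv2.imwrite("pics/crop0.png",np.vstack([a,b]))
E
```

```text
(no output)
```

View pics/crop0.png

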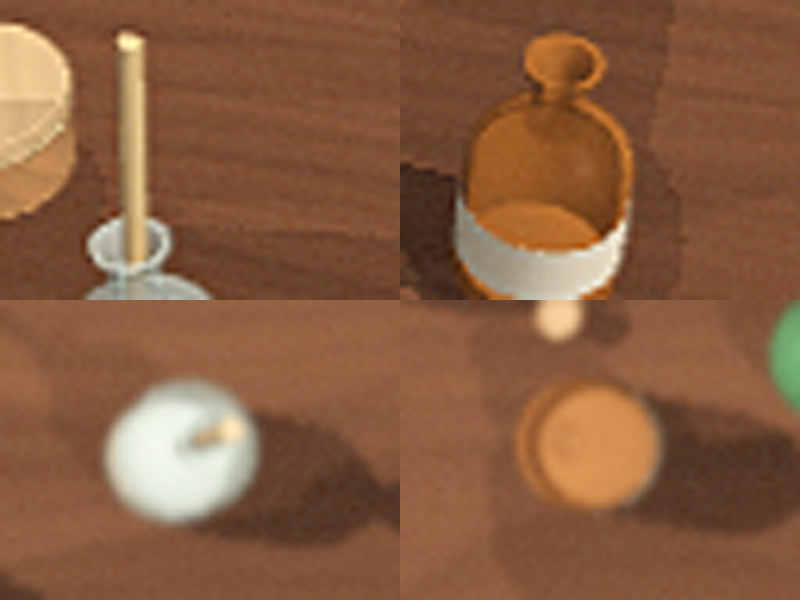

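Crop: the nearest amber bottle is open, with its lip centred at scene (398,204.5). The reed top is at scene (248.5,171.3) and top (386.7,190.4), and the clear bottle's lip is at scene (248.3,203.8).

```bash
cat >h.py <<'E'
from workcell import r
import cv2,numpy as np
def ray(n,p):
    c=r.camera_params(n);R=cv2.Rodrigues(c["rvec"])[0]
    d=R.T@np.array([(p[0]-c["cx"])/c["fx"],(p[1]-c["cy"])/c["fy"],1]);return -R.T@c["tvec"],d
def onz(n,p,z):
    o,d=ray(n,p);return o+d*(z-o[2])/d[2]
def tri(p,q):
    o,d=ray("scene",p);a,b=ray("top",q);s=np.linalg.lstsq(np.c_[d,-b],a-o,rcond=None)[0]
    return o+d*s[0],a+b*s[1]
E
python3 - <<'E'
from h import *
np.set_printoptions(precision=4,suppress=True)
print("reedtop",onz("scene",(248.5,171.3),.2075),onz("top",(386.7,190.4),.2075),tri((248.5,171.3),(386.7,190.4)))
print("clear lip",onz("scene",(248.3,203.8),.115))
print("reed at lip",onz("scene",(249.2,203.8),.115),onz("top",(380,192),.115))
print("amber lip",onz("scene",(398,204.5),.115),"shoulder top view",onz("top",(271.4,222.7),.06), [onz("top",(271.4,222.7),z)[:2] for z in(.04,.08)])
print("px of amber mouth in top")
t=cv2.imread("pics/top0.png");s=cv2.imread("pics/scene0.png")
h=cv2.cvtColor(s,cv2.COLOR_BGR2HSV)
print("green",onz("top",(309.5,208.5),.129),"cork",onz("top",(265,202.5),.02), "other ambers",onz("scene",(365.,250),.115),onz("scene",(443,253),.115))
E
```

```text
reedtop [ 0.5522 -0.1916  0.2075] [ 0.5515 -0.1892  0.2075] (array([ 0.5522, -0.1916,  0.2075]), array([ 0.5516, -0.1893,  0.207 ]))
clear lip [ 0.5603 -0.1998  0.115 ]
reed at lip [ 0.5598 -0.1978  0.115 ] [ 0.5576 -0.1878  0.115 ]
amber lip [0.4822 0.1327 0.115 ] shoulder top view [0.4814 0.1286 0.06  ] [array([0.482, 0.131]), array([0.4808, 0.1262])]
px of amber mouth in top
green [0.5158 0.013  0.129 ] cork [0.5456 0.152  0.02  ] other ambers [0.6326 0.0826 0.115 ] [0.6028 0.2411 0.115 ]
```

```bash
python3 - <<'E'
from h import *
np.set_printoptions(precision=4,suppress=True)
s=cv2.imread("pics/scene0.png").astype(float);t=cv2.imread("pics/top0.png").astype(float)
P=[]
for v in range(174,198):
    w=np.clip(s[v,240:260].sum(1)-300,0,None)  # straw brighter than wood
    P.append(((w*np.arange(240,260)).sum()/w.sum(),v))
P=np.array(P);f=np.polyfit(P[:,1],P[:,0],1);print("scene",f,np.polyval(f,[171.3,203.8]),np.std(P[:,0]-np.polyval(f,P[:,1])))
w=t[184:198,374:394];print((w[:,:,2]-w[:,:,0]).astype(int))
E
```

```text
scene [  0.0243 244.6487] [248.8081 249.5973] 0.058078846760020696
[[36 31 25 22 21 22 23 23 24 29 37 45 57 69 79 83 82 82 83 82]
 [23 20 15 14 15 13 15 16 17 19 23 26 35 49 68 81 82 80 82 82]
 [16 11 11 10 10 10 10 11 12 12 13 14 21 32 53 72 82 80 80 79]
 [11  9  9  9  8  8  9  8  7 10  9 11 15 24 34 51 67 74 75 76]
 [ 9  8  9  9  8  8  6  7  7  8 11 18 28 33 30 33 47 56 61 67]
 [ 9  8  8  8  8  7  8  9 12 16 25 42 56 57 46 30 33 45 53 57]
 [ 8  8  8  9  7  7  9 17 29 39 51 67 72 70 57 35 27 41 51 52]
 [ 7  7  7  7  8  9 14 38 59 66 69 72 72 67 52 29 23 37 51 55]
 [ 7  5  6  6 10 11 21 50 63 61 52 48 50 45 32 20 21 38 52 55]
 [ 7  6  6  7 12 11 16 26 33 26 19 17 18 16 14 13 20 36 50 57]
 [ 9  7  7  9 10 12  9 10 13 11  9  9  8  9  9 13 22 36 55 54]
 [ 8  8  8  9  9  8  7  7  8  8  6  8  7  8 11 13 22 37 55 53]
 [ 8  8  8  8  9  8  7  7  7  6  7  8  8 11 12 17 24 39 54 55]
 [ 9  8  9  9  7  8  8  8  8  8  7  9 10 11 12 18 28 45 56 55]]
```

```bash
python3 - <<'E'
from h import *
np.set_printoptions(precision=4,suppress=True)
N=[];D=[]
for n,p,q in(("scene",(248.81,171.3),(249.6,203.8)),("top",(386.4,190.2),(381.3,191.8))):
    o,a=ray(n,p);_,b=ray(n,q);m=np.cross(a,b);m/=np.linalg.norm(m);N.append(m);D.append(m@o)
for z in(.008,.115,.16,.2075):
    A=np.array(N);xy=np.linalg.solve(A[:,:2],np.array(D)-A[:,2]*z);print(z,xy)
print(onz("scene",(248.81,171.3),.2075))
e=r.state()["ee_rot"];print(e)
E
```

```text
0.008 [ 0.5676 -0.2041]
0.115 [ 0.5596 -0.1969]
0.16 [ 0.5563 -0.1939]
0.2075 [ 0.5527 -0.1907]
[ 0.552  -0.191   0.2075]
[[ 0.9215  0.3883 -0.0007]
 [ 0.3883 -0.9215  0.0014]
 [-0.0001 -0.0016 -1.    ]]
```

arm_command:
  steps: [60, 0, 0, -40, 0, 60, 0, 0, -40, 0, 60, 0, 0, -40, 0, 60, 35, -20, 0, 0, 60, 35, -20, 0, 0, 60, 35, -20, 0, 0, 60, 35, -20, 0, 0, 60, 35, -20, 0, 0, 60, 35, -20, 0, 0, 60, 35, -20, 0, 0]
  squeeze: 5

```text
t: 1.1
ee_pos: [0.4243, -0.3733, 0.3343]
ee_rot: [[0.922, 0.388, -0.001], [0.388, -0.922, 0.0], [-0.0, -0.0, -1.0]]
force: [0.5, 0.6, -0.2]
finger_gap: 0.0549
grasp_force: 0.0
```

arm_command:
  steps: [60, 35, -20, 0, 0, 60, 35, -20, 0, 0, 60, 35, -20, 0, 0, 60, 35, -20, 0, 0, 60, 0, 0, 0, -0.11, 60, 0, 0, 0, -0.11, 60, 0, 0, 0, -0.11, 60, 0, 0, 0, -0.11, 60, 0, 0, 0, 0, 60, 0, 0, 0, 0]

```text
t: 2.1
ee_pos: [0.5215, -0.2469, 0.3343]
ee_rot: [[0.67, 0.742, -0.001], [0.742, -0.67, 0.0], [-0.0, -0.001, -1.0]]
force: [0.3, 0.4, 0.1]
finger_gap: 0.055
grasp_force: 0.0
```

arm_command:
  steps: [60, 31, -5, 0, 0, 60, 31.5, -4.7, 0, 0, 60, 0, 0, 0, 0, 60, 0, 0, 40, 0, 60, 0, 0, 40, 0, 60, 0, 0, 40, 0, 60, 0, 0, 40, 0, 60, 0, 0, 33, 0, 60, 0, 0, 0, 0, 60, 0, 0, 0, 0]

```text
t: 3.1
ee_pos: [0.5564, -0.1942, 0.142]
ee_rot: [[0.669, 0.743, -0.0], [0.743, -0.669, 0.0], [-0.0, -0.0, -1.0]]
force: [-0.1, -0.3, -0.3]
finger_gap: 0.0552
grasp_force: 0.0
```

```bash
python3 - <<'E'
from h import *
print(r.state()["ee_pos"])
s=r.capture("scene");t=r.capture("top")
c=lambda im,x,y,w,h:cv2.resize(im[y:y+h,x:x+w],(400,400),interpolation=cv2.INTER_CUBIC)
cv2.imwrite("pics/g1.png",np.hstack([c(s,210,130,90,90),c(t,350,150,80,80)]))
E
```

```text
[ 0.55643214 -0.19416018  0.1419807 ]
```

View pics/g1.png

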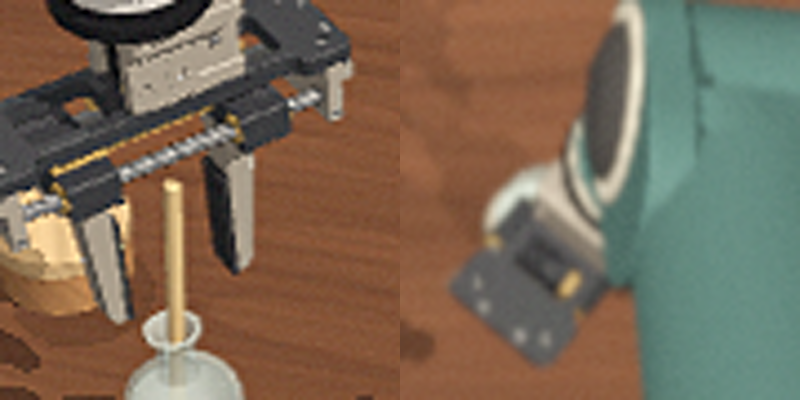

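The reed stands between the open fingers, with its top at about scene (249,171). Closing.

arm_command:
  steps: [40, 0, 0, 0, 0, 25, 0, 0, 0, 0, 15, 0, 0, 0, 0, 10, 0, 0, 0, 0, 5, 0, 0, 0, 0, 0, 0, 0, 0, 0, 0, 0, 0, 0, 0, 0, 0, 0, 0, 0]
  squeeze: 6

```text
t: 4.0
ee_pos: [0.5566, -0.194, 0.1417]
ee_rot: [[0.668, 0.744, 0.001], [0.744, -0.668, -0.0], [0.0, 0.001, -1.0]]
force: [1.1, -0.5, 1.9]
finger_gap: 0.0085
grasp_force: 6.0
```

arm_command:
  steps: [0, 0, 0, -5, 0, 0, 0, 0, -10, 0, 0, 0, 0, -10, 0, 0, 0, 0, -10, 0, 0, 0, 0, 0, 0]

```text
t: 4.5
ee_pos: [0.5573, -0.194, 0.1787]
ee_rot: [[0.668, 0.744, 0.003], [0.744, -0.668, -0.001], [0.001, 0.003, -1.0]]
force: [0.7, 0.3, -0.0]
finger_gap: 0.0088
grasp_force: 6.0
```

arm_command:
  steps: [0, 0, 0, -15, 0, 0, 0, 0, -15, 0, 0, 0, 0, -15, 0, 0, 0, 0, -15, 0, 0, 0, 0, -15, 0, 0, 0, 0, -15, 0, 0, 0, 0, -15, 0, 0, 0, 0, -15, 0, 0, 0, 0, 0, 0, 0, 0, 0, 0, 0]

```text
t: 5.5
ee_pos: [0.5562, -0.1938, 0.2966]
ee_rot: [[0.668, 0.744, -0.0], [0.744, -0.668, -0.0], [-0.0, 0.0, -1.0]]
force: [0.5, 0.3, -1.1]
finger_gap: 0.0085
grasp_force: 6.0
```

```bash
python3 - <<'E'
from h import *
print(r.state()["ee_pos"])
s=r.capture("scene");t=r.capture("top");cv2.imwrite("pics/s2.png",s)
c=lambda im,x,y,w,h:cv2.resize(im[y:y+h,x:x+w],(400,500),interpolation=cv2.INTER_CUBIC)
cv2.imwrite("pics/g2.png",np.hstack([c(s,200,110,112,140),c(t,350,150,80,100)]))
E
```

```text
[ 0.55622961 -0.19382955  0.29661339]
```

View pics/g2.png

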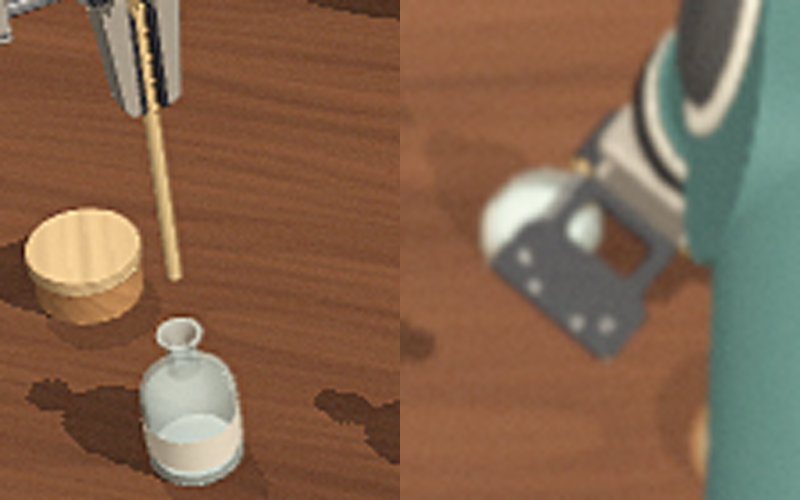

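The reed is out and hangs above the clear bottle, which stayed in place; the foot is at about scene (249,187). Next I'll measure its lean in the hand.

```bash
python3 - <<'E'
from h import *
np.set_printoptions(precision=4,suppress=True)
s=cv2.imread("pics/s2.png").astype(float)
P=[]
for v in range(143,192):
    w=np.clip(s[v,236:256].sum(1)-300,0,None)
    P.append((v,(w*np.arange(236,256)).sum()/max(w.sum(),1),w.sum()))
P=np.array(P);print(P[-10:]);Q=P[:38];f=np.polyfit(Q[:,0],Q[:,1],1);print(f,np.std(Q[:,1]-np.polyval(f,Q[:,0])))
c=r.camera_params("scene")
K=np.array([[c["fx"],0,c["cx"]],[0,c["fy"],c["cy"]],[0,0,1]])
g=np.array([.5562,-.1938])
pr=lambda X:cv2.projectPoints(np.array(X,float).reshape(-1,3),c["rvec"],c["tvec"],K,None)[0][:,0]
v=pr([[*g,.316],[*g,.29],[*g,.162]]);print("vertical ref",v,np.polyval(f,v[:,1]))
print("foot",onz("scene",(np.polyval(f,187),187),.162))
E
```

```text
[[ 182.      242.5435 1415.    ]
 [ 183.      243.2678 1292.    ]
 [ 184.      243.7553 1140.    ]
 [ 185.      242.944  1286.    ]
 [ 186.      244.2991 1100.    ]
 [ 187.      245.6039 1020.    ]
 [ 188.      240.9423  485.    ]
 [ 189.      237.4753  364.    ]
 [ 190.      237.4488  410.    ]
 [ 191.      237.1947  380.    ]]
[ -0.0066 244.9519] 1.5056076850142015
vertical ref [[240.7908 130.9655]
 [242.3388 141.4726]
 [249.1788 187.8991]] [244.0895 244.0203 243.7145]
foot [ 0.5563 -0.2066  0.162 ]
```

```bash
cat >>h.py <<'E'
def proj(n,X):
    c=r.camera_params(n);K=np.array([[c["fx"],0,c["cx"]],[0,c["fy"],c["cy"]],[0,0,1]])
    return cv2.projectPoints(np.array(X,float).reshape(-1,3),c["rvec"],c["tvec"],K,None)[0][:,0]
def reedrows(s,g,z0,z1):
    """measured minus expected column of a vertical reed at g, per row"""
    a,b=proj("scene",[[*g,z1],[*g,z0]]);out=[]
    for v in range(int(a[1])+1,int(b[1])+1):
        u=a[0]+(b[0]-a[0])*(v-a[1])/(b[1]-a[1]);i=int(round(u));k=np.arange(i-5,i+6)
        x=s[v,i-5:i+6].astype(float);w=np.clip(x.sum(1)-330,0,None)
        out.append((v,round((w*k).sum()/max(w.sum(),1)-u,2),int(w.sum())))
    return np.array(out)
E
python3 - <<'E'
from h import *
np.set_printoptions(precision=2,suppress=True)
print(reedrows(cv2.imread("pics/s2.png"),(.5562,-.1938),.158,.285)[::3])
E
```

```text
[[ 144.     -0.14  547.  ]
 [ 147.     -0.06  604.  ]
 [ 150.     -0.15  589.  ]
 [ 153.     -0.04  627.  ]
 [ 156.     -0.1   572.  ]
 [ 159.     -0.1   585.  ]
 [ 162.     -0.18  570.  ]
 [ 165.     -0.19  544.  ]
 [ 168.     -0.12  582.  ]
 [ 171.     -0.2   542.  ]
 [ 174.     -0.11  624.  ]
 [ 177.     -0.17  543.  ]
 [ 180.     -0.2   578.  ]
 [ 183.     -0.38  585.  ]
 [ 186.     -0.27  577.  ]
 [ 189.   -249.34    0.  ]]
```

```bash
python3 - <<'E'
from h import *
np.set_printoptions(precision=2,suppress=True)
th=np.linspace(0,6.283,60)
s=cv2.imread("pics/scene0.png")
for nm,c in(("amber",(.4822,.1327)),("clear",(.5603,-.1998))):
    p=proj("scene",[[c[0]+.0145*np.cos(a),c[1]+.0145*np.sin(a),.115] for a in th]);print(nm,p.min(0),p.max(0),p.mean(0))
im=cv2.resize(s[195:219,382:414],(800,600),interpolation=cv2.INTER_CUBIC)
cv2.polylines(im,[(((p:=proj("scene",[[.4822+.0145*np.cos(a),.1327+.0145*np.sin(a),.115] for a in th]))-[382,195]+.5)*25-.5).astype(np.int32)],True,(255,255,0),1)
cv2.polylines(im,[(((p:=proj("scene",[[.4822+.0115*np.cos(a),.1327+.0115*np.sin(a),.115] for a in th]))-[382,195]+.5)*25-.5).astype(np.int32)],True,(255,0,255),1)
cv2.imwrite("pics/lip.png",im)
E
```

```text
amber [391.65 200.06] [404.41 209.  ] [398.01 204.58]
clear [241.88 199.39] [254.7  208.33] [248.26 203.91]
```

View pics/lip.png

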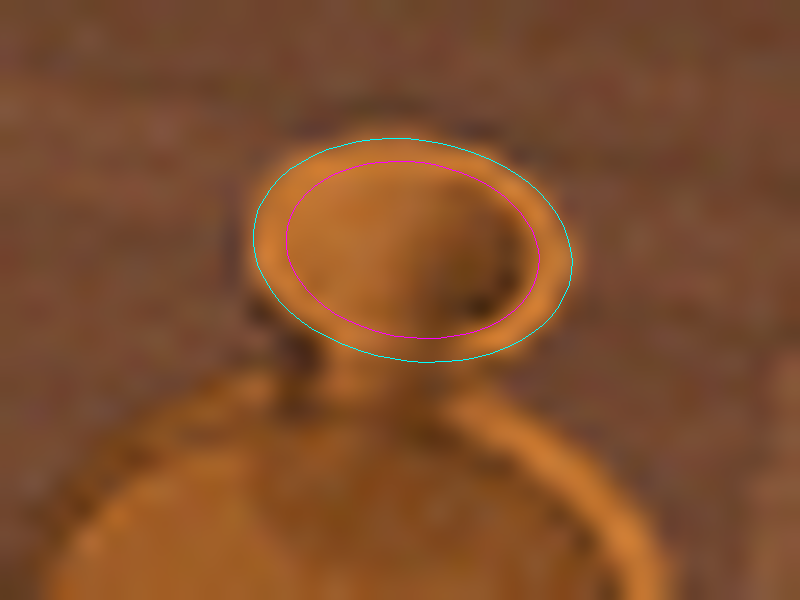

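The lip is at scene (398,204.4), and the projected circle fits to within 0.3 px. Carrying the reed over.

arm_command:
  steps: [0, 0, 0, -15, 0, 0, 8, -11, -10, 0, 0, 16, -23, 0, 0, 0, 20, -28, 0, 0, 0, 20, -28, 0, 0, 0, 20, -28, 0, 0, 0, 20, -28, 0, 0, 0, 20, -28, 0, 0, 0, 20, -28, 0, 0, 0, 16, -23, 0, 0]

```text
t: 6.6
ee_pos: [0.4945, 0.0786, 0.3215]
ee_rot: [[0.667, 0.745, -0.0], [0.745, -0.667, 0.0], [-0.0, -0.0, -1.0]]
force: [-0.7, -0.0, -0.4]
finger_gap: 0.0089
grasp_force: 6.0
```

arm_command:
  steps: [0, 16, -23, 0, 0, 0, 12, -17, 0, 0, 0, 6, -9, 0, 0, 0, 0, 0, 0, 0, 0, 0, 0, 0, 0]

```text
t: 7.1
ee_pos: [0.4822, 0.1328, 0.3214]
ee_rot: [[0.669, 0.743, -0.0], [0.743, -0.669, -0.001], [-0.001, 0.0, -1.0]]
force: [0.0, -0.3, 0.3]
finger_gap: 0.0088
grasp_force: 6.0
```

arm_command:
  steps: [0, -0.2, -0.6, 0, 0, 0, 0, 0, 15, 0, 0, 0, 0, 15, 0, 0, 0, 0, 15, 0, 0, 0, 0, 10, 0, 0, 0, 0, 5, 0, 0, 0, 0, 0, 0, 0, 0, 0, 0, 0]

```text
t: 7.9
ee_pos: [0.482, 0.1338, 0.262]
ee_rot: [[0.669, 0.744, 0.001], [0.744, -0.669, 0.0], [0.001, 0.0, -1.0]]
force: [0.5, -0.0, -0.6]
finger_gap: 0.0087
grasp_force: 6.0
```

```bash
python3 - <<'E'
from h import *
np.set_printoptions(precision=4,suppress=True)
p=r.state()["ee_pos"];print(p)
s=r.capture("scene");cv2.imwrite("pics/s3.png",s)
print(reedrows(s,p[:2],.13,p[2]-.01)[::4], proj("scene",[[*p[:2],.128],[.4816,.1331,.115]]))
cv2.imwrite("pics/g3.png",cv2.resize(s[150:230,350:450],(750,600),interpolation=cv2.INTER_CUBIC))
E
```

```text
[0.482  0.1338 0.262 ]
[[158.     0.36 479.  ]
 [162.     0.21 460.  ]
 [166.     0.02 401.  ]
 [170.     0.21 469.  ]
 [174.     0.12 459.  ]
 [178.    -0.06 400.  ]
 [182.     0.16 460.  ]
 [186.     0.04 444.  ]
 [190.    -0.05 407.  ]
 [194.     0.02 449.  ]
 [198.    -0.29 472.  ]] [[399.1703 200.4365]
 [398.2268 204.3384]]
```

View pics/g3.png

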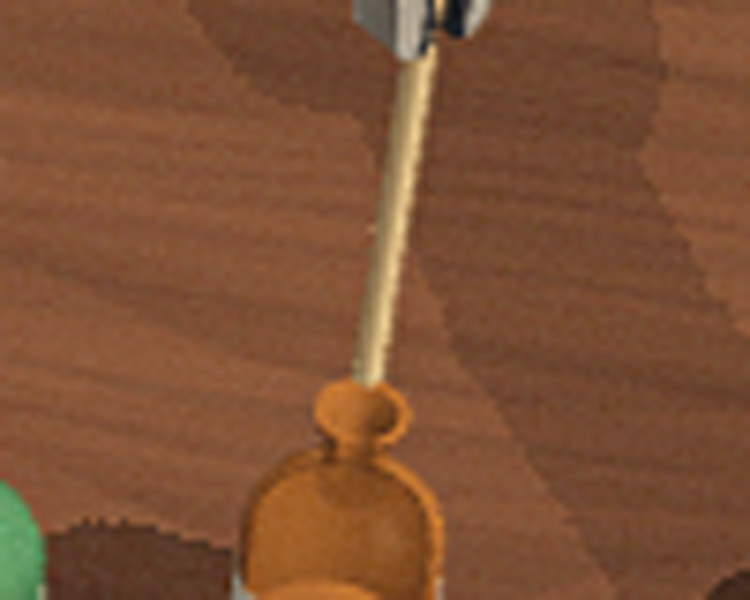

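The reed foot at scene about (398.9,200) sits above the amber mouth at (398.2,204.4). I'll trim by half a millimetre and lower.

arm_command:
  steps: [0, -0.4, 0.4, 3, 0, 0, 0, 0, 5, 0, 0, 0, 0, 5, 0, 0, 0, 0, 4, 0, 0, 0, 0, 3, 0, 0, 0, 0, 3, 0, 0, 0, 0, 3, 0, 0, 0, 0, 0, 0]

```text
t: 8.75
ee_pos: [0.4816, 0.1333, 0.2352]
ee_rot: [[0.668, 0.744, -0.0], [0.744, -0.668, 0.0], [-0.0, -0.0, -1.0]]
force: [0.4, 0.6, -0.1]
finger_gap: 0.0087
grasp_force: 6.0
```

arm_command:
  steps: [0, 0, 0, 5, 0, 0, 0, 0, 5, 0, 0, 0, 0, 5, 0, 0, 0, 0, 5, 0, 0, 0, 0, 5, 0, 0, 0, 0, 5, 0, 0, 0, 0, 0, 0]

```text
t: 9.45
ee_pos: [0.4814, 0.1332, 0.2048]
ee_rot: [[0.668, 0.744, -0.001], [0.744, -0.668, -0.0], [-0.001, -0.001, -1.0]]
force: [1.4, 1.0, -0.8]
finger_gap: 0.0093
grasp_force: 6.0
```

arm_command:
  steps: [0, 0, 0, 10, 0, 0, 0, 0, 10, 0, 0, 0, 0, 10, 0, 0, 0, 0, 10, 0, 0, 0, 0, 10, 0, 0, 0, 0, 5, 0, 0, 0, 0, 0, 0]

```text
t: 10.15
ee_pos: [0.4812, 0.1332, 0.1496]
ee_rot: [[0.668, 0.744, -0.002], [0.744, -0.668, -0.0], [-0.001, -0.001, -1.0]]
force: [-0.4, -0.3, -1.1]
finger_gap: 0.0088
grasp_force: 6.0
```

arm_command:
  steps: [0, 0, 0, 2, 0, 0, 0, 0, 2, 0, 0, 0, 0, 1.5, 0, 0, 0, 0, 0, 0]

```text
t: 10.55
ee_pos: [0.4816, 0.1333, 0.145]
ee_rot: [[0.668, 0.744, 0.0], [0.744, -0.668, -0.0], [0.0, 0.0, -1.0]]
force: [0.5, 0.3, -1.0]
finger_gap: 0.0086
grasp_force: 6.0
```

```bash
python3 - <<'E'
from h import *
print(r.state()["ee_pos"],r.state()["force"])
s=r.capture("scene");cv2.imwrite("pics/s4.png",s)
cv2.imwrite("pics/g4.png",cv2.resize(s[150:270,320:470],(750,600),interpolation=cv2.INTER_CUBIC))
E
```

```text
[0.48163498 0.13329711 0.14504527] [ 0.53337285  0.28469044 -0.9769847 ]
```

View pics/g4.png

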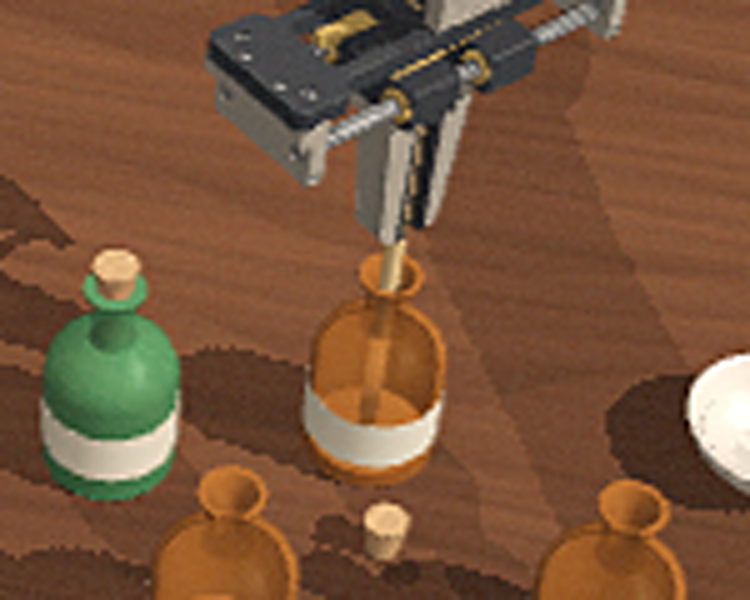

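The reed is inside the amber bottle, visible through the glass down to about scene (394,233). I'll lower it onto the floor.

arm_command:
  steps: [0, 0, 0, 1.5, 0, 0, 0, 0, 1, 0, 0, 0, 0, 1, 0, 0, 0, 0, 0, 0]

```text
t: 11.0
ee_pos: [0.4817, 0.1333, 0.1416]
ee_rot: [[0.668, 0.744, 0.0], [0.744, -0.668, -0.0], [0.0, 0.0, -1.0]]
force: [0.0, 1.1, 1.0]
finger_gap: 0.0089
grasp_force: 6.0
```

arm_command:
  steps: [0, 0, 0, 1, 0, 0, 0, 0, 1, 0, 0, 0, 0, 0, 0]

```text
t: 11.3
ee_pos: [0.4824, 0.1338, 0.1405]
ee_rot: [[0.668, 0.744, 0.002], [0.744, -0.668, 0.0], [0.001, 0.001, -1.0]]
force: [-1.1, 0.1, 6.5]
finger_gap: 0.009
grasp_force: 6.0
```

The foot is on the floor: the force has risen to 6.5 N. Ease off and release gently.

arm_command:
  steps: [0, 0, 0, -0.8, 0, 0, 0, 0, 0, 0, 10, 0, 0, 0, 0, 12, 0, 0, 0, 0, 15, 0, 0, 0, 0, 20, 0, 0, 0, 0, 25, 0, 0, 0, 0, 35, 0, 0, 0, 0, 40, 0, 0, 0, 0, 40, 0, 0, 0, 0]
  squeeze: 3

```text
t: 12.3
ee_pos: [0.4816, 0.1333, 0.1403]
ee_rot: [[0.668, 0.744, -0.0], [0.744, -0.668, -0.0], [-0.0, -0.0, -1.0]]
force: [-0.5, 1.0, -0.3]
finger_gap: 0.0371
grasp_force: 0.0
```

arm_command:
  steps: [40, 0, 0, -5, 0, 40, 0, 0, -15, 0, 40, 0, 0, -25, 0, 40, 0, 0, -30, 0, 40, 0, 0, -30, 0, 40, 0, 0, -30, 0, 40, 0, 0, -15, 0, 40, 0, 0, 0, 0, 40, 0, 0, 0, 0]

```text
t: 13.2
ee_pos: [0.4814, 0.1331, 0.2901]
ee_rot: [[0.668, 0.744, -0.0], [0.744, -0.668, -0.0], [-0.0, 0.0, -1.0]]
force: [0.3, -0.3, -0.7]
finger_gap: 0.0368
grasp_force: 0.0
```

```bash
python3 - <<'E'
from h import *
print(r.state()["ee_pos"])
s=r.capture("scene");cv2.imwrite("pics/s5.png",s)
cv2.imwrite("pics/g5.png",cv2.resize(s[130:280,215:465],(800,480),interpolation=cv2.INTER_CUBIC))
E
```

```text
[0.48135408 0.13313197 0.2900675 ]
```

View pics/g5.png

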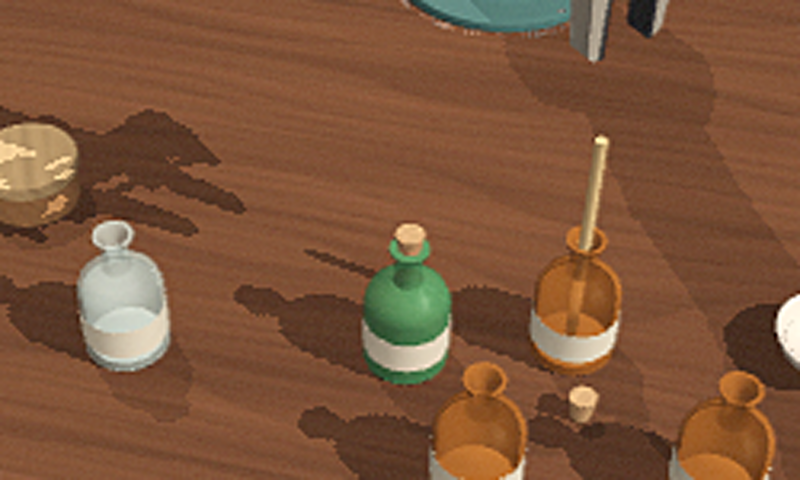

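The reed stands in the amber bottle by itself, top at about scene (402.5,173). All the bottles are upright in their places, and the gripper is clear.

```bash
python3 -c "
from workcell import r
print(r.sign_off())"
```

```text
the job is handed in; nothing more can be done
None
```

The reed was drawn from the clear bottle, lowered through the amber bottle's neck until its foot touched the floor, and released; the last picture shows it standing there by itself with the bottles upright in place, and the job was handed in at about 13 s (no verdict was returned).

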